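# Find the filled dusting shaker by its weight and hold it over the truffles

### The job

The truffles on the slate are to be dusted, but only one of the three identical closed shakers has been filled: lift each to feel which is by far the heaviest, stand the two light ones upright and fully down in wells of the wooden stand, where they wait for refilling, and let them go. Finish holding the heavy one up over the middle of the slate, upright and still, its underside about 15 cm above the truffles; the job ends with it in the gripper, not put down. Do not tip a shaker over, do not touch the slate or its truffles, and leave the other things on the counter where they are.

Things in the scene. Friction and masses are not known exactly. Their poses are not given: they have to be found in the camera images.
- shaker_a: one of three identical closed shakers, round pale-grey canister with a wider perforated cap, 61 mm across the cap (z 72 to 97 mm), straight body 58 mm across below it, 97 mm tall; stands upright on the counter. Origin: centre of its underside, z up its axis. Which of the three is the filled one can only be felt: it weighs at least twice as much as either of the other two; all weigh under 0.6 kg
- shaker_b: one of three identical closed shakers, round pale-grey canister with a wider perforated cap, 61 mm across the cap (z 72 to 97 mm), straight body 58 mm across below it, 97 mm tall; stands upright on the counter. Origin: centre of its underside, z up its axis. Which of the three is the filled one can only be felt: it weighs at least twice as much as either of the other two; all weigh under 0.6 kg
- shaker_c: one of three identical closed shakers, round pale-grey canister with a wider perforated cap, 61 mm across the cap (z 72 to 97 mm), straight body 58 mm across below it, 97 mm tall; stands upright on the counter. Origin: centre of its underside, z up its axis. Which of the three is the filled one can only be felt: it weighs at least twice as much as either of the other two; all weigh under 0.6 kg
- stand: pale wooden block, 86x264 mm, 30 mm high including small feet, fixed to the counter, with three round wells in a row along its y axis; origin: centre of its underside, z up. Each well is 63 mm wide with a 2.5 mm chamfer and 20 mm deep (floor 10 mm above the counter), 88 mm from the next
- well_0 (a point): centre of the floor of the stand's well at the -88 mm end of its y axis, 10 mm above the counter; a seated shaker's origin lies here
- well_1 (a point): centre of the floor of the stand's well at the middle of its y axis, 10 mm above the counter; a seated shaker's origin lies here
- well_2 (a point): centre of the floor of the stand's well at the +88 mm end of its y axis, 10 mm above the counter; a seated shaker's origin lies here
- slate: dark slate board, 127x252x8 mm, lying on the counter (fixed), with six 28 mm truffles on it, their tops 33 mm above the counter; origin: centre of its underside, y along its length
- stamp: wooden hand stamp, 25x34x59 mm, standing; leave alone. Origin: centre of its underside
- squeeze_bottle: brown squeeze bottle with white nozzle, 58 mm thick, 187 mm tall; leave alone. Origin: centre of its underside
- pastille_tin: low round card tin, 70 mm across, 36 mm high; leave alone. Origin: centre of its underside
- ballotin: small folded card box, 67x93x46 mm; leave alone. Origin: centre of its underside
- tongs: steel tongs lying flat, 203x30x15 mm; leave alone. Origin: centre of its underside
- scoop: steel sweet scoop lying flat, 180x54x35 mm; leave alone. Origin: centre of its underside

How it is judged:
By the outcome, as a careful person would: the job done as asked, in the order asked, and still so for the second after the job is handed in, while the arm keeps its last pose, push and grip.
It also fails if it takes over 70 s, if anything falls off the work surface, if the arm or the gripper's body presses on something with over 40 N, if the wrist force passes 120 N, or if a joint passes its speed limit or range.

### The arm

A 6-joint arm with a two-finger parallel gripper is mounted at the origin on a cart in front of the work surface, level with it; the furniture and walls round the work are solid. World frame = base frame: x ahead of the robot, y to its left, z up, the work surface at z = 0. Lengths are in m, angles in rad, forces in N, time in s.
With the tool pointing down it reaches from about 0.275 to 0.825 m from the base axis. Payload 4.9 kg.
Tool frame: the origin (TCP) lies at the very end of the fingers, on their centre line; the grasp point (between the pads) lies ctrl.pinch_z behind it (ctrl.pinch_z is the distance from the TCP to the grasp point, in m); z points along the fingers, y is the direction in which the jaws open and shut (so a half turn about z gives the same grasp; the last joint's range is limited). The gripper opens to 85 mm and grips with 20 to 120 N. Pads are 22 mm wide; open, the fingers measure 114 mm over their backs; the gripper's body (76 mm by 85 mm) begins 54 mm behind the grasp point. The pads swing forward as they close: fully open they stand 13 mm farther back than shut.
Start: joints at [-1.279, 0.326, -0.193, 1.052, 0, 1.437], TCP at [0.227, -0.501, 0.231] pointing down, gripper open.
Joint ranges: [-2.65, 2.65], [-0.97, 1.79], [-1.3, 1.35], [-1.93, 2.1], [-1.47, 1.37], [-3.14, 3.14]. Speed limits (rad/s): [2.57, 2.57, 3.14, 3.14, 3.14, 3.14].

### API

Orientations are given as a unit quaternion [x, y, z, w].
In Python, from rig import get_obs, eyes, ctrl gives the robot as it stands. The module is installed in compiled form; this text tells all that it offers.
- The arm moves only by the shell command python3 -m crank 'ROWS'. ROWS is JSON, a list of rows, each a list of 7 numbers: the shift along the tool's x, y, z in m, then the turn, a rotation vector about the tool's x, y, z in degrees, then the opening, from 0 (shut) to 1 (fully open). In form: [[dx, dy, dz, wx, wy, wz, gripper], ...]. A call has 1 to 20 rows; each row shifts and turns the pose as measured when the row begins, along the tool's axes as they then stand; what a row does not reach is not made up. A row lasts 1/12 s, in which the tool goes at most 41.7 mm and 7.16 degrees, less where a joint would pass 70% of its speed; a pose out of reach is approached as far as the arm can. A call is refused whole if a number of a shift passes 0.0417 or a number of a turn 7.16, either way. A call with a gripper value outside its range is refused whole. The fingers move at their own pace and stop on an object; the grip force is fixed at half the most. Time passes only in rows, so rows that do not move let the fingers close. It gives the time, the measured TCP pose, the force and the opening at its end, in the units of the state.
- get_obs(): the state, without advancing time (a new reading comes with each control period).
- eyes.get_image(name): name is "side" or "top"; returns a dict with "pixels" (480x640x3 uint8, blue, green, red), "camera_matrix" (3x3 intrinsics, pixels), "pose" (4x4, takes a point from camera to world coordinates). Camera axes: x right, y down, z forward; pixel columns grow to the right and rows downward; lengths in m; the calibration is good to about 2 mm. A picture is of the moment at which its call begins. There is no depth.
- ctrl.sign_off(): hands the job in, once; it reports no verdict.
The state is a dict: "t": time; "q": joint angles; "joint_vel": joint speeds; "tau": joint torques, N m; "position": TCP position; "eef_rot": TCP orientation; "force": force on the tool from outside, world axes, zero at the start; "ft_torque": the same for the moment, N m; "grip_width": finger opening in m.
Only numpy, scipy, OpenCV 4.12 (cv2) and the standard library are available. Lean on these libraries where they do the work, as an engineer would, in place of code of your own. Each camera call takes 0.05 s, during which the arm holds its last target. There are 200 camera calls.

## Working session

There is one attempt and no reset: what is moved stays moved. The work goes in short steps, Python scripts to look and compute and a shell command to move; the robot and the scene stay as the last step left them, time stands still between calls to the robot, and variables do not carry over. Pictures are saved under pics/ and viewed, about 8 in all and at most 12, crops included, and the job is handed in when it is done.

```bash
mkdir -p pics
python3 - <<'E'
from rig import get_obs, eyes, ctrl
import cv2,numpy as np
for n in("top","side"):
    d=eyes.get_image(n);cv2.imwrite(f"pics/{n}0.png",d["pixels"]);np.savez(f"{n}.npz",K=d["camera_matrix"],T=d["pose"])
    print(d["camera_matrix"].round(1).tolist(),d["pose"].round(3).tolist())
print(get_obs(),ctrl.pinch_z)
E
```

```text
[[564.7, 0.0, 321.0], [0.0, 564.7, 246.1], [0.0, 0.0, 1.0]] [[-0.004, -0.978, 0.206, 0.281], [-1.0, 0.004, -0.004, 0.003], [0.003, -0.206, -0.978, 1.42], [0.0, 0.0, 0.0, 1.0]]
[[557.5, 0.0, 321.7], [0.0, 557.5, 242.8], [0.0, 0.0, 1.0]] [[0.957, 0.221, -0.19, 0.811], [0.291, -0.684, 0.669, -0.864], [0.018, -0.695, -0.718, 0.98], [0.0, 0.0, 0.0, 1.0]]
{'t': 0.1, 'q': array([-1.27920387e+00,  3.26832683e-01, -1.93444605e-01,  1.05201728e+00,
       -6.30840214e-07,  1.43661889e+00]), 'joint_vel': array([-1.68760412e-03, -8.39265146e-04,  2.48367664e-03,  7.60967581e-05,
       -8.50670711e-04,  8.37069332e-04]), 'tau': array([ 5.72902209e-04, -4.44238293e+01,  2.63039106e+01,  7.88086181e-03,
       -1.31181450e-04, -3.90894783e-06]), 'position': array([ 0.22703759, -0.50040002,  0.23061525]), 'eef_rot': array([ 9.77425175e-01,  2.11280537e-01, -5.92151643e-05, -7.46778679e-04]), 'force': array([ 1.38117523, -0.05600607, -0.24098789]), 'ft_torque': array([0.00541781, 0.00581589, 0.06783261]), 'grip_width': 0.0852012146934535} 0.0187
```

View pics/top0.png

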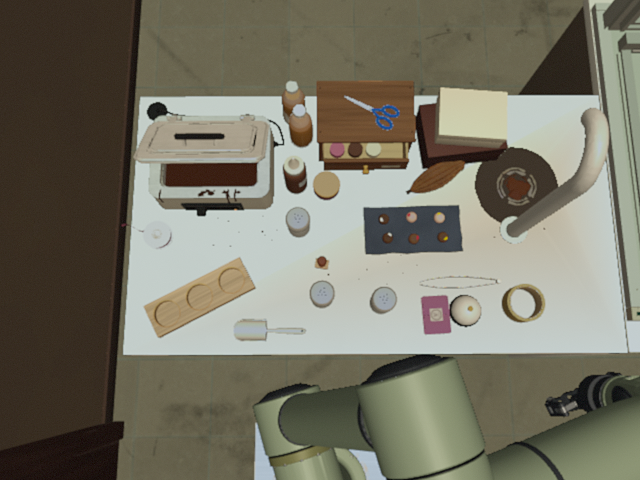

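View pics/side0.png

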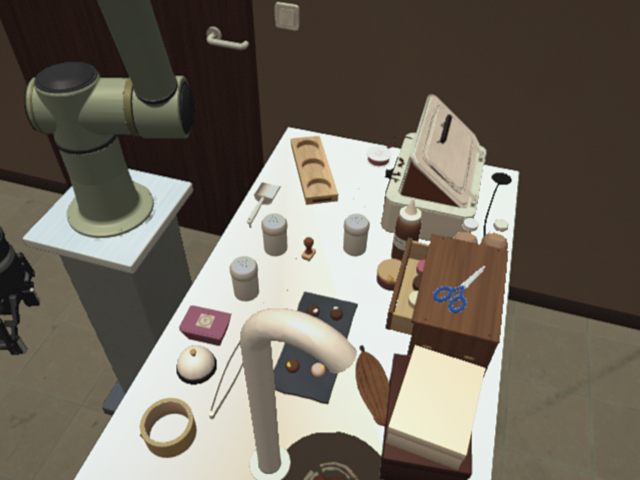

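The top view shows shakers at about (297,221), (322,293) and (383,299), the stand at about (200,297), the slate at (413,230), the stamp at (322,262) and the squeeze bottle at (295,172). The side view shows the same layout. Next I'll measure.

```bash
cat > h.py <<'E'
import numpy as np,cv2
def cam(n):
    d=np.load(f"{n}.npz");return d["K"],d["T"]
def ray(n,uv,z):
    K,T=cam(n);d=T[:3,:3]@np.linalg.solve(K,[uv[0],uv[1],1.]);return T[:3,3]+d*(z-T[2,3])/d[2]
def proj(n,p):
    K,T=cam(n);c=K@(T[:3,:3].T@(np.array(p)-T[:3,3]));return c[:2]/c[2]
E
python3 - <<'E'
from h import *
im=cv2.imread("pics/top0.png");hsv=cv2.cvtColor(im,cv2.COLOR_BGR2HSV)
# stand
m=cv2.inRange(hsv,(8,60,60),(28,255,255));r=np.zeros_like(m);r[250:345,135:265]=m[250:345,135:265]
c=max(cv2.findContours(r,0,1)[0],key=cv2.contourArea)
w=np.array([ray("top",p,.03)[:2] for p in c[:,0]],np.float32)*1000
print("stand",cv2.minAreaRect(w))
print(cv2.boxPoints(cv2.minAreaRect(w)).round())
# slate
m=cv2.inRange(im,(0,0,0),(110,100,90));r=np.zeros_like(m);r[195:265,355:470]=m[195:265,355:470]
c=max(cv2.findContours(r,0,1)[0],key=cv2.contourArea)
w=np.array([ray("top",p,.008)[:2] for p in c[:,0]],np.float32)*1000
print("slate",cv2.minAreaRect(w))
for u,v in((297,218),(322,290),(383,296)):print(im[v,u],im[v,u-22],ray("top",(u,v),.097))
Z=cv2.resize(im[200:345,140:410],None,fx=2.9,fy=2.9,interpolation=cv2.INTER_CUBIC);cv2.imwrite("pics/z1.png",Z)
for n,p in (("side",ray("top",(297,218),.097)),("side",ray("top",(322,290),.097)),("side",ray("top",(383,296),.097))):print(proj(n,p))
E
```

```text
stand ((448.15997314453125, 298.28045654296875), (87.8319320678711, 262.584716796875), 27.698938369750977)
[[348. 394.]
 [470. 162.]
 [548. 202.]
 [426. 435.]]
slate ((623.6070556640625, -237.91595458984375), (121.38358306884766, 247.80323791503906), 1.4966057538986206)
[172 166 159] [200 205 194] [0.63041268 0.05537799 0.097     ]
[171 165 158] [187 197 196] [ 0.45494468 -0.00429584  0.097     ]
[148 142 135] [185 196 193] [ 0.44017828 -0.14770739  0.097     ]
[356.13434679 218.93648208]
[275.46540794 219.71087314]
[245.52933959 262.53862762]
```

View pics/z1.png

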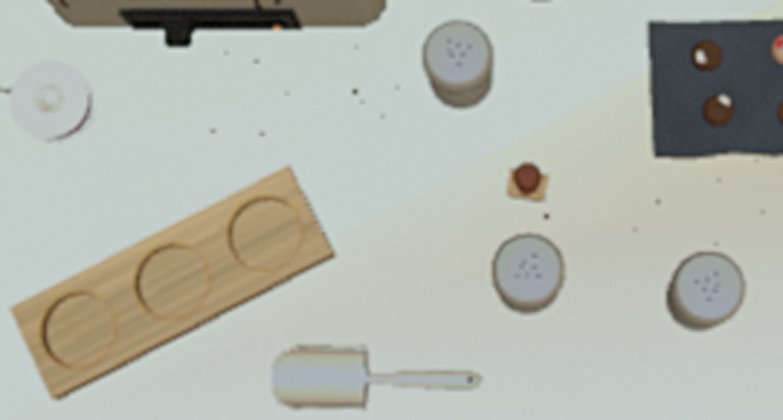

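The crop shows well rims at about (80,329), (173,281) and (266,234), and cap tops at (458,53), (528,269) and (709,286). All the wells are empty.

Run:
```python
from h import *
f=lambda x,y:(140+(x+.5)/2.9-.5,200+(y+.5)/2.9-.5)
for n,p,z in(("w",(80,329),.03),("w",(173,281),.03),("w",(266,234),.03),("A",(458,53),.097),("B",(528,269),.097),("C",(709,286),.097)):
    q=ray("top",f(*p),z);print(n,(q*1000).round(),proj("side",q).round(1))
im=cv2.imread("pics/side0.png")
Z=np.hstack([cv2.resize(im[205:305,220:380],None,fx=3,fy=3,interpolation=2),cv2.resize(im[125:225,275:360],None,fx=3,fy=3,interpolation=2)]);cv2.imwrite("pics/z2.png",Z);print(Z.shape)
```

```text
w [408. 375.  30.] [307.2 145.8]
w [449. 298.  30.] [312.5 164.5]
w [489. 220.  30.] [318.1 185. ]
A [631.  54.  97.] [356.  219.4]
B [449.  -4.  97.] [273.2 219. ]
C [ 435. -150.   97.] [242.7 262.8]
(300, 735, 3)
```

View pics/z2.png

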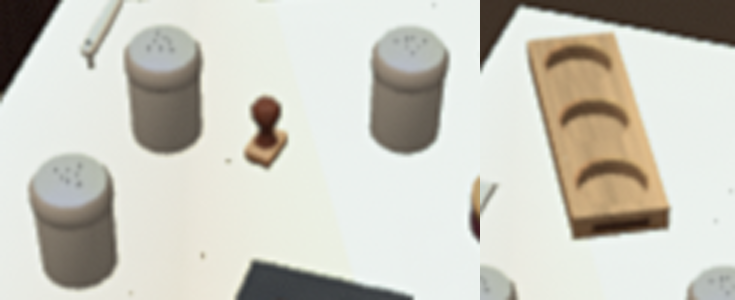

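Both views agree to about 5 mm, which is enough for self-centring jaws. I'll add a helper that prints the offsets in tool axes and check the bottle's clearance.

```bash
cat >> h.py <<'E'
def to(x,y,z=None,yaw=None):
    from rig import get_obs
    from scipy.spatial.transform import Rotation as R
    o=get_obs();r=R.from_quat(o["eef_rot"]);p=o["position"];M=r.as_matrix()
    print("t",round(o["t"],2),"pos",p.round(4),"yaw",np.degrees(np.arctan2(M[1,0],M[0,0])).round(2),"zaxis",M[:,2].round(4),"F",o["force"].round(2),"M",o["ft_torque"].round(2),"w",round(o["grip_width"],4),"q",o["q"].round(2))
    d=np.array([x,y,p[2] if z is None else z])-p
    print("tool shift mm",(M.T@d*1000).round(1))
    if yaw is not None:
        D=R.from_euler("ZX",[yaw,180],degrees=True);print("turn deg",np.degrees((r.inv()*D).as_rotvec()).round(2), "shift after turn mm",(D.as_matrix().T@d*1000).round(1))
E
python3 - <<'E'
from h import *
print("bottle", ray("top",(293,160),.187)*1000, ray("side",(405,252),0)*1000)
print("stamp",ray("top",(320,265),.0)*1000)
to(.435,-.150,.20,60)
E
```

```text
bottle [744.87204433  61.62089811 187.        ] [752.09412983  80.44926529   0.        ]
stamp [ 5.31853593e+02 -5.35115101e-03  0.00000000e+00]
t 0.1 pos [ 0.227  -0.5004  0.2306] yaw 24.39 zaxis [-4.0e-04  1.4e-03 -1.0e+00] F [ 1.38 -0.06 -0.24] M [0.01 0.01 0.07] w 0.0852 q [-1.28  0.33 -0.19  1.05 -0.    1.44]
tool shift mm [ 334.1 -233.2   31. ]
turn deg [ -0.08  -0.04 -35.61] shift after turn mm [407.4   4.9  30.6]
```

```bash
python3 -m crank '[[0,0,0,0,0,-7.1,1],[0,0,0,0,0,-7.1,1],[0,0,0,0,0,-7.1,1],[0,0,0,0,0,-7.1,1],[0,0,0,0,0,-7.1,1],[0.04,0,0,0,0,0,1],[0.04,0,0.005,0,0,0,1],[0.04,0,0.005,0,0,0,1],[0.04,0,0.005,0,0,0,1],[0.04,0,0.005,0,0,0,1],[0.04,0,0.005,0,0,0,1],[0.04,0,0,0,0,0,1],[0.04,0,0,0,0,0,1],[0.04,0,0,0,0,0,1],[0.04,0,0,0,0,0,1],[0,0,0,0,0,0,1]]'; python3 -c "
from h import *
to(.435,-.150,.060,60)"
```

```text
t: 1.43
position: [0.4266, -0.1376, 0.1992]
eef_rot: [0.865, 0.502, 0.0, -0.005]
force: [-0.3, 0.2, 0.8]
grip_width: 0.0859
t 1.43 pos [ 0.4266 -0.1376  0.1992] yaw 60.31 zaxis [-0.0045  0.0093 -0.9999] F [-0.33  0.2   0.78] M [-0.06 -0.01  0.04] w 0.0859 q [-0.48  0.17 -0.49  0.92  0.01  1.61]
tool shift mm [ -7.5  14.7 139. ]
turn deg [-0.49 -0.33  0.32] shift after turn mm [ -6.6  13.5 139.2]
```

```bash
python3 -m crank '[[-0.007,0.014,0.02,-0.5,-0.3,0.3,1],[0,0,0.03,0,0,0,1],[0,0,0.02,0,0,0,1],[0,0,0,0,0,0,1]]'; python3 -c "
from h import *
to(.435,-.150,.060,60)
from rig import eyes
d=eyes.get_image('side');cv2.imwrite('pics/s1.png',cv2.resize(d['pixels'][150:350,130:400],None,fx=2.9,fy=2.9))"
```

```text
t: 1.77
position: [0.4381, -0.1477, 0.1279]
eef_rot: [0.863, 0.505, 0.001, 0.002]
force: [-0.9, -0.1, 0.8]
grip_width: 0.0854
t 1.77 pos [ 0.4381 -0.1477  0.1279] yaw 60.64 zaxis [ 0.0039 -0.0023 -1.    ] F [-0.93 -0.09  0.85] M [-0.01  0.04 -0.01] w 0.0854 q [-0.48  0.27 -0.57  0.73 -0.    1.6 ]
tool shift mm [-3.5 -1.8 67.9]
turn deg [0.26 0.   0.64] shift after turn mm [-3.6 -1.5 67.9]
```

View pics/s1.png

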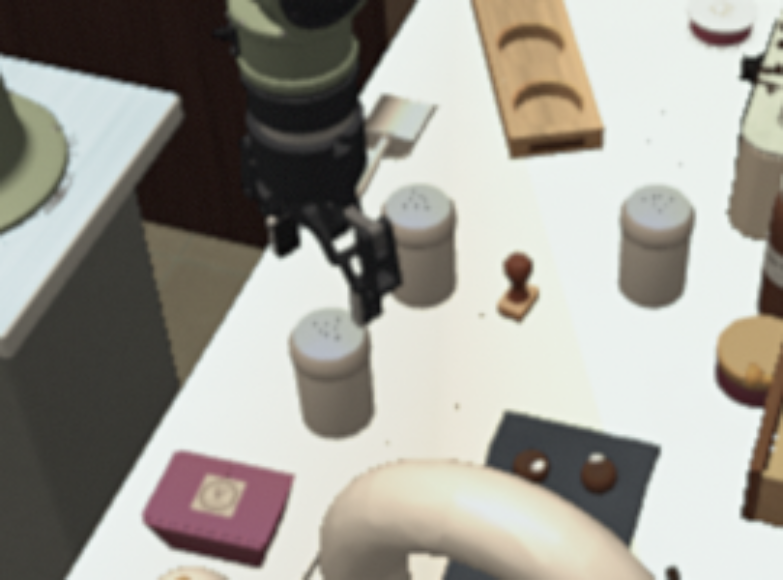

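The view shows the open gripper above shaker C, with fingers at (285,240) and (370,300) and the cap at (330,335). It is well centred, so I'll descend, grip and lift.

```bash
python3 -m crank '[[-0.0035,-0.0018,0.022,0.2,0,0.5,1],[0,0,0.022,0,0,0,1],[0,0,0.016,0,0,0,1],[0,0,0.004,0,0,0,1],[0,0,0,0,0,0,0],[0,0,0,0,0,0,0],[0,0,0,0,0,0,0],[0,0,0,0,0,0,0],[0,0,0,0,0,0,0],[0,0,0,0,0,0,0]]'; python3 -c "
from h import *
to(.435,-.150,.130,60)"
```

```text
t: 2.65
position: [0.4378, -0.1545, 0.0729]
eef_rot: [0.866, 0.499, 0.002, 0.004]
force: [-0.4, -0.3, -5.3]
grip_width: 0.0558
t 2.65 pos [ 0.4378 -0.1545  0.0729] yaw 59.92 zaxis [ 0.0073 -0.0045 -1.    ] F [-0.41 -0.28 -5.29] M [0.02 0.03 0.01] w 0.0558 q [-0.5   0.35 -0.63  0.58 -0.    1.6 ]
tool shift mm [  2.5  -4.2 -57.1]
turn deg [ 0.49  0.02 -0.08] shift after turn mm [  2.5  -4.7 -57.1]
```

```bash
python3 -m crank '[[0,0,0,0,0,0,0],[0,0,0,0,0,0,0]]'; python3 -c "
from h import *
from rig import eyes
a=eyes.get_image('side')['pixels'][190:310,170:300];b=eyes.get_image('top')['pixels'][240:360,320:450]
cv2.imwrite('pics/s2.png',cv2.resize(np.hstack([a,b]),None,fx=3,fy=3,interpolation=2))"
```

```text
t: 2.82
position: [0.4381, -0.1547, 0.0732]
eef_rot: [0.866, 0.499, 0.002, 0.004]
force: [-0.3, 0.1, -5.5]
grip_width: 0.0559
```

View pics/s2.png

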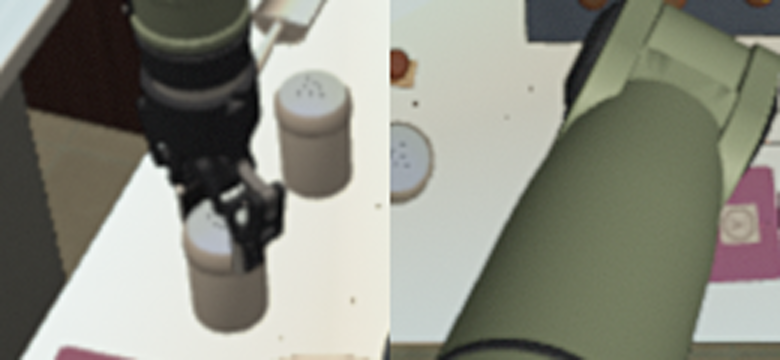

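The side crop shows the finger at (245,240), high on the cap's rounded edge. The width reads 55.8 mm, less than the 61 mm cap, so I'll regrip lower.

```bash
python3 -m crank '[[0,0,0,0,0,0,1],[0,0,0,0,0,0,1],[0,0,0,0,0,0,1],[0,0,0,0,0,0,1],[0,0,0,0,0,0,1]]'; python3 -c "
from h import *
to(.435,-.150,.050,60)
from rig import eyes
a=eyes.get_image('side')['pixels'][190:310,170:300]
cv2.imwrite('pics/s3.png',cv2.resize(a,None,fx=4,fy=4,interpolation=2))"
```

```text
t: 3.33
position: [0.44, -0.1556, 0.0746]
eef_rot: [0.866, 0.499, 0.003, 0.006]
force: [-0.8, 0.6, 0.9]
grip_width: 0.0854
t 3.33 pos [ 0.44   -0.1556  0.0746] yaw 59.93 zaxis [ 0.0116 -0.0068 -0.9999] F [-0.8   0.58  0.86] M [-0.   -0.01  0.02] w 0.0854 q [-0.5   0.35 -0.63  0.58 -0.    1.6 ]
tool shift mm [ 2.3 -7.5 24.5]
turn deg [ 0.77  0.   -0.07] shift after turn mm [ 2.3 -7.2 24.6]
```

View pics/s3.png

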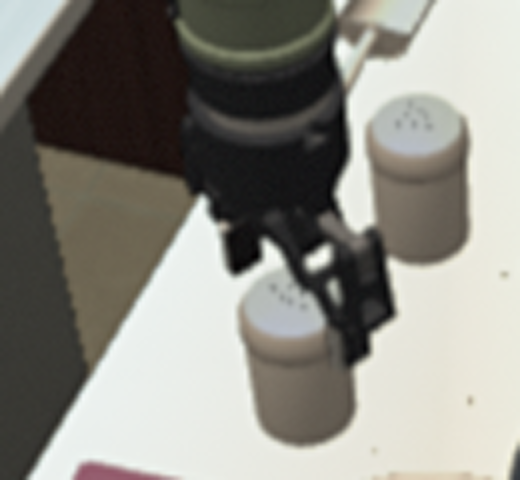

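Shaker C still stands in place, with its cap at about (242,266) px in the full side image, and the fingers straddle it. I'll correct the small drift and go deeper.

```bash
python3 -c "
from h import *
print(ray('side',(242.8,266),.097),ray('side',(357,221.7),.097),ray('side',(274.3,221.7),.097))"
python3 -m crank '[[0.002,-0.007,0.004,0.8,0,0,1],[0,0,0.012,0,0,0,1],[0,0,0.01,0,0,0,1],[0,0,0.002,0,0,0,1]]'; python3 -c "
from h import *
to(.435,-.150,.050,60)"
```

```text
[ 0.43845736 -0.15858944  0.097     ] [0.6346018  0.04707489 0.097     ] [ 0.45469515 -0.01129617  0.097     ]
t: 3.72
position: [0.4353, -0.1501, 0.0461]
eef_rot: [0.866, 0.499, 0.0, 0.0]
force: [-0.4, -0.8, 0.5]
grip_width: 0.0854
t 3.72 pos [ 0.4353 -0.1501  0.0461] yaw 59.93 zaxis [ 3.e-04  1.e-04 -1.e+00] F [-0.4  -0.82  0.47] M [-0.    0.06  0.01] w 0.0854 q [-0.49  0.39 -0.66  0.52  0.    1.6 ]
tool shift mm [-0.1 -0.3 -3.9]
turn deg [ 0.01 -0.01 -0.07] shift after turn mm [-0.1 -0.3 -3.9]
```

```bash
python3 -m crank '[[-0.0025,0.002,-0.002,0,0,0,1],[0,0,0,0,0,0,0],[0,0,0,0,0,0,0],[0,0,0,0,0,0,0],[0,0,0,0,0,0,0],[0,0,0,0,0,0,0],[0,0,0,0,0,0,0]]'; python3 -c "
from h import *
to(.435,-.150,.050,60)"
python3 -m crank '[[0,0,-0.01,0,0,0,0],[0,0,-0.02,0,0,0,0],[0,0,-0.02,0,0,0,0],[0,0,-0.01,0,0,0,0],[0,0,0,0,0,0,0],[0,0,0,0,0,0,0],[0,0,0,0,0,0,0]]';python3 -c "
from h import *
to(.435,-.150,.120,60)
from rig import eyes
a=eyes.get_image('side')['pixels'][190:310,170:300]
cv2.imwrite('pics/s4.png',cv2.resize(a,None,fx=4,fy=4,interpolation=2))"
```

```text
t: 4.3
position: [0.434, -0.1525, 0.048]
eef_rot: [0.866, 0.499, -0.001, -0.002]
force: [0.7, -0.7, -3.9]
grip_width: 0.058
t 4.3 pos [ 0.434  -0.1525  0.048 ] yaw 59.93 zaxis [-0.0039  0.0024 -1.    ] F [ 0.73 -0.74 -3.88] M [-0.06 -0.13  0.  ] w 0.058 q [-0.5   0.39 -0.65  0.53  0.    1.6 ]
tool shift mm [ 2.7 -0.4 -2. ]
turn deg [-0.26 -0.01 -0.07] shift after turn mm [ 2.7 -0.3 -2. ]
t: 4.88
position: [0.4309, -0.1509, 0.1069]
eef_rot: [0.866, 0.499, -0.003, -0.005]
force: [-0.5, -0.5, -4.2]
grip_width: 0.0578
t 4.88 pos [ 0.4309 -0.1509  0.1069] yaw 59.92 zaxis [-0.0109  0.0061 -0.9999] F [-0.47 -0.5  -4.18] M [-0.05 -0.07 -0.05] w 0.0578 q [-0.5   0.3  -0.59  0.69  0.    1.6 ]
tool shift mm [  2.9   2.9 -13.1]
turn deg [-0.71  0.01 -0.08] shift after turn mm [  2.9   3.1 -13.1]
```

View pics/s4.png

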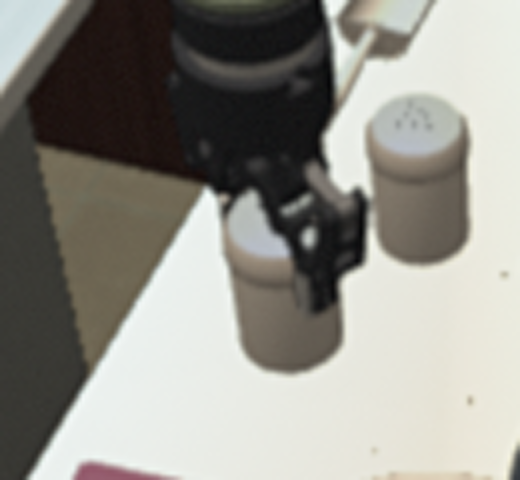

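The picture shows shaker C lifted clear and upright. Its weight reads about 4.7 N (0.48 kg), so it is probably the filled one. I'll set it back down and feel the others.

```bash
python3 -m crank '[[0,0,0.015,-0.7,0,0,0],[0,0,0.02,0,0,0,0],[0,0,0.015,0,0,0,0],[0,0,0.005,0,0,0,0],[0,0,0,0,0,0,0]]'; python3 -c "
from h import *
to(.435,-.150,.048,60)"
```

```text
t: 5.35
position: [0.4301, -0.1505, 0.0478]
eef_rot: [0.866, 0.499, -0.0, -0.001]
force: [-0.5, 0.4, 14.3]
grip_width: 0.0572
t 5.35 pos [ 0.4301 -0.1505  0.0478] yaw 59.91 zaxis [-1.3e-03  5.0e-04 -1.0e+00] F [-0.5   0.37 14.26] M [0.16 0.24 0.04] w 0.0572 q [-0.5   0.38 -0.67  0.52 -0.    1.6 ]
tool shift mm [ 2.9  4.  -0.2]
turn deg [-0.08  0.01 -0.09] shift after turn mm [ 2.9  4.  -0.2]
```

```bash
python3 -m crank '[[0,0,0,0,0,0,1],[0,0,0,0,0,0,1],[0,0,0,0,0,0,1],[0,0,0,0,0,0,1],[0,0,-0.02,0,0,0,1],[0,0,-0.035,0,0,0,1],[0,0,-0.035,0,0,0,1],[0,0,-0.02,0,0,0,1],[0,0,0,0,0,0,1]]'; python3 -c "
from h import *
to(.450,-.006,.15,60)"
```

```text
t: 6.1
position: [0.4309, -0.151, 0.1643]
eef_rot: [0.866, 0.499, -0.0, -0.0]
force: [0.6, 0.7, 0.5]
grip_width: 0.0858
t 6.1 pos [ 0.4309 -0.151   0.1643] yaw 59.9 zaxis [-5.e-04  2.e-04 -1.e+00] F [0.63 0.71 0.51] M [-0.02 -0.07  0.  ] w 0.0858 q [-0.5   0.22 -0.53  0.83 -0.    1.6 ]
tool shift mm [135.  -56.2  14.3]
turn deg [-0.03  0.   -0.1 ] shift after turn mm [135.1 -56.   14.3]
```

```bash
python3 -m crank '[[0.035,-0.014,0,0,0,0,1],[0.035,-0.014,0,0,0,0,1],[0.035,-0.014,0,0,0,0,1],[0.025,-0.012,0.014,0,0,0,1],[0.003,-0.001,0,0,0,0,1]]'; python3 -c "
from h import *
to(.450,-.006,.048,60)"
```

```text
t: 6.52
position: [0.4553, -0.0082, 0.1529]
eef_rot: [0.869, 0.495, 0.004, 0.005]
force: [-0.8, -0.6, -0.6]
grip_width: 0.0855
t 6.52 pos [ 0.4553 -0.0082  0.1529] yaw 59.29 zaxis [ 0.0118 -0.0044 -0.9999] F [-0.85 -0.62 -0.64] M [0.05 0.05 0.05] w 0.0855 q [-0.18  0.22 -0.56  0.78 -0.    1.93]
tool shift mm [ -1.1  -7.  104.8]
turn deg [ 0.71 -0.13 -0.71] shift after turn mm [ -0.8  -5.7 104.9]
```

```bash
python3 -m crank '[[-0.001,-0.006,0.005,0.7,0,-0.7,1],[0,0,0.03,0,0,0,1],[0,0,0.03,0,0,0,1],[0,0,0.02,0,0,0,1],[0,0,0.005,0,0,0,1],[0,0,0,0,0,0,1]]'; python3 -c "
from h import *
to(.450,-.006,.048,60)"
```

```text
t: 7.02
position: [0.4493, -0.0065, 0.0594]
eef_rot: [0.865, 0.502, 0.001, 0.0]
force: [-0.6, 0.1, -0.3]
grip_width: 0.0855
t 7.02 pos [ 0.4493 -0.0065  0.0594] yaw 60.31 zaxis [ 0.0019  0.0011 -1.    ] F [-0.61  0.11 -0.32] M [ 0.07  0.06 -0.04] w 0.0855 q [-0.18  0.35 -0.68  0.54  0.    1.91]
tool shift mm [ 0.7  0.4 11.4]
turn deg [ 0.06 -0.11  0.31] shift after turn mm [ 0.8  0.4 11.4]
```

```bash
python3 -m crank '[[0.001,0,0.01,0,0,0.3,1],[0,0,0.001,0,0,0,1],[0,0,0,0,0,0,0],[0,0,0,0,0,0,0],[0,0,0,0,0,0,0],[0,0,0,0,0,0,0],[0,0,0,0,0,0,0],[0,0,0,0,0,0,0],[0,0,0,0,0,0,0]]'; python3 -c "
from h import *
to(.450,-.006,.048,60)"
python3 -m crank '[[0,0,-0.01,0,0,0,0],[0,0,-0.025,0,0,0,0],[0,0,-0.025,0,0,0,0],[0,0,-0.01,0,0,0,0],[0,0,0,0,0,0,0],[0,0,0,0,0,0,0],[0,0,0,0,0,0,0]]';python3 -c "
from h import *
to(.489,.22,.120,60)"
```

```text
t: 7.77
position: [0.4519, -0.0086, 0.0534]
eef_rot: [0.867, 0.499, 0.003, 0.001]
force: [-0.6, 0.3, -2.0]
grip_width: 0.0576
t 7.77 pos [ 0.4519 -0.0086  0.0534] yaw 59.84 zaxis [ 0.0059 -0.     -1.    ] F [-0.63  0.31 -1.99] M [-0.03  0.07 -0.07] w 0.0576 q [-0.18  0.36 -0.68  0.52  0.    1.91]
tool shift mm [ 1.3 -2.9  5.4]
turn deg [ 0.3  -0.17 -0.16] shift after turn mm [ 1.3 -2.9  5.4]
t: 8.35
position: [0.4498, -0.0082, 0.1247]
eef_rot: [0.867, 0.499, 0.001, 0.001]
force: [0.1, -0.0, -1.4]
grip_width: 0.0576
t 8.35 pos [ 0.4498 -0.0082  0.1247] yaw 59.88 zaxis [ 2.6e-03  3.0e-04 -1.0e+00] F [ 0.15 -0.02 -1.39] M [-0.08  0.03 -0.01] w 0.0576 q [-0.18  0.25 -0.6   0.71  0.    1.91]
tool shift mm [217.  -80.6   4.9]
turn deg [ 0.12 -0.09 -0.12] shift after turn mm [217.2 -80.1   4.7]
```

B reads about 1.4 N, so it is light. It goes to the nearest well.

```bash
python3 -m crank '[[0.02,-0.007,0,0,0,0,0],[0.035,-0.013,0,0,0,0,0],[0.035,-0.013,0,0,0,0,0],[0.035,-0.013,0,0,0,0,0],[0.035,-0.013,0,0,0,0,0],[0.03,-0.012,0,0,0,0,0],[0.015,-0.006,0,0,0,0,0],[0.005,-0.002,0,0,0,0,0],[0,0,0,0,0,0,0]]'; python3 -c "
from h import *
to(.489,.22,.085,60)"
```

```text
t: 9.1
position: [0.4843, 0.221, 0.1131]
eef_rot: [0.868, 0.497, -0.006, -0.001]
force: [-0.5, 0.3, -1.9]
grip_width: 0.0579
t 9.1 pos [0.4843 0.221  0.1131] yaw 59.54 zaxis [-0.0109 -0.0033 -0.9999] F [-0.45  0.31 -1.9 ] M [ 0.02  0.01 -0.01] w 0.0579 q [ 0.29  0.41 -0.39  0.78 -0.    2.39]
tool shift mm [ 1.8  4.8 28.1]
turn deg [-0.44  0.48 -0.46] shift after turn mm [ 1.5  4.6 28.1]
```

```bash
python3 -m crank '[[0.0015,0.0046,0.01,-0.45,0.5,-0.4,0],[0,0,0.01,0,0,0,0],[0,0,0,0,0,0,0]]'; python3 -c "
from h import *
to(.489,.22,.060,60)
from rig import eyes
a=eyes.get_image('side')['pixels'][110:240,250:380];b=eyes.get_image('top')['pixels'][225:355,140:270]
cv2.imwrite('pics/s5.png',cv2.resize(np.hstack([a,b]),None,fx=3,fy=3,interpolation=2))"
```

```text
t: 9.35
position: [0.487, 0.2176, 0.09]
eef_rot: [0.866, 0.499, -0.002, 0.0]
force: [-1.6, -0.1, -2.1]
grip_width: 0.0578
t 9.35 pos [0.487  0.2176 0.09  ] yaw 59.91 zaxis [-0.0034 -0.0022 -1.    ] F [-1.58 -0.12 -2.1 ] M [-0.04  0.07 -0.03] w 0.0578 q [ 0.28  0.44 -0.42  0.71 -0.    2.38]
tool shift mm [ 3.2  0.6 30. ]
turn deg [-0.11  0.21 -0.09] shift after turn mm [ 3.1  0.5 30. ]
```

View pics/s5.png

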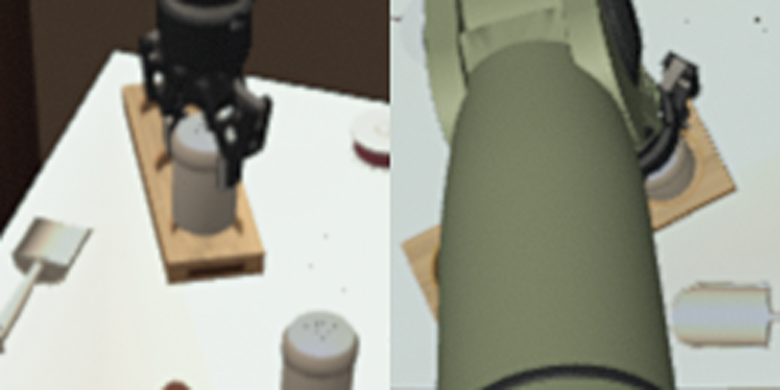

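The shaker hangs over the near well, centred left to right at about (204,230) between the visible rim ends at (165,225) and (240,225).

```bash
python3 -m crank '[[0.003,0.0005,0.004,-0.1,0.2,0,0],[0,0,0.006,0,0,0,0],[0,0,0.008,0,0,0,0],[0,0,0.004,0,0,0,0],[0,0,0,0,0,0,0]]'; python3 -c "
from h import *
to(.489,.22,.060,60)"
```

```text
t: 9.87
position: [0.4911, 0.2186, 0.0687]
eef_rot: [0.867, 0.498, 0.002, 0.0]
force: [0.3, -0.5, -3.5]
grip_width: 0.0581
t 9.87 pos [0.4911 0.2186 0.0687] yaw 59.69 zaxis [ 3.5e-03  9.0e-04 -1.0e+00] F [ 0.26 -0.46 -3.48] M [-0.04  0.06  0.03] w 0.0581 q [ 0.28  0.47 -0.44  0.66 -0.    2.38]
tool shift mm [ 0.1 -2.6  8.7]
turn deg [ 0.15 -0.15 -0.31] shift after turn mm [ 0.2 -2.6  8.7]
```

```bash
python3 -m crank '[[0,-0.001,0.004,0,0,0,0],[0,0,0.003,0,0,0,0],[0,0,0.001,0,0,0,0],[0,0,0,0,0,0,0]]'; python3 -c "
from h import *
to(.489,.22,.060,60)"
```

```text
t: 10.2
position: [0.4908, 0.2198, 0.0614]
eef_rot: [0.867, 0.498, 0.003, 0.0]
force: [0.1, -0.0, -2.3]
grip_width: 0.0578
t 10.2 pos [0.4908 0.2198 0.0614] yaw 59.72 zaxis [ 0.005   0.0021 -1.    ] F [ 0.09 -0.01 -2.33] M [-0.08 -0.   -0.02] w 0.0578 q [ 0.28  0.48 -0.45  0.64  0.    2.38]
tool shift mm [-0.8 -1.6  1.4]
turn deg [ 0.19 -0.25 -0.28] shift after turn mm [-0.7 -1.6  1.4]
```

```bash
python3 -m crank '[[0,0,0.003,0.2,-0.2,0,0],[0,0,0.002,0,0,0,0],[0,0,0.001,0,0,0,0],[0,0,0,0,0,0,0]]'; python3 -c "
from h import *
to(.489,.22,.060,60)"
```

```text
t: 10.53
position: [0.4911, 0.2202, 0.0615]
eef_rot: [0.867, 0.499, 0.002, 0.001]
force: [-0.8, -0.6, -3.3]
grip_width: 0.0576
t 10.53 pos [0.4911 0.2202 0.0615] yaw 59.84 zaxis [ 3.3e-03  4.0e-04 -1.0e+00] F [-0.83 -0.6  -3.3 ] M [-0.21  0.08 -0.03] w 0.0576 q [ 0.28  0.48 -0.45  0.64 -0.    2.38]
tool shift mm [-1.2 -1.7  1.5]
turn deg [ 0.15 -0.11 -0.16] shift after turn mm [-1.2 -1.7  1.5]
```

```bash
python3 -m crank '[[0,0,0.006,0,0,0,0],[0,0,0.003,0,0,0,0]]'; python3 -c "
from h import *
to(.489,.22,.060,60)"
```

```text
t: 10.7
position: [0.49, 0.2213, 0.059]
eef_rot: [0.866, 0.499, 0.002, -0.001]
force: [-7.0, -5.4, 24.0]
grip_width: 0.0577
t 10.7 pos [0.49   0.2213 0.059 ] yaw 59.9 zaxis [ 0.0031  0.0034 -1.    ] F [-7.02 -5.39 24.03] M [-0.92  1.43 -0.1 ] w 0.0577 q [ 0.29  0.48 -0.45  0.63  0.    2.38]
tool shift mm [-1.7 -0.2 -1. ]
turn deg [ 0.06 -0.26 -0.1 ] shift after turn mm [-1.7 -0.2 -1. ]
```

It has bottomed, with 24 N upward at a height that matches the well floor. I'll release, rise and check.

```bash
python3 -m crank '[[0,0,0,0,0,0,1],[0,0,0,0,0,0,1],[0,0,0,0,0,0,1],[0,0,0,0,0,0,1],[0,0,0,0,0,0,1],[0,0,-0.02,0,0,0,1],[0,0,-0.035,0,0,0,1],[0,0,-0.035,0,0,0,1],[0,0,-0.02,0,0,0,1],[0,0,0,0,0,0,1]]'; python3 -c "
from h import *
to(.632,.052,.17,60)
from rig import eyes
a=eyes.get_image('side')['pixels'];cv2.imwrite('pics/s6full.png',a)
b=eyes.get_image('top')['pixels'];cv2.imwrite('pics/t6full.png',b)"
```

```text
t: 11.53
position: [0.4887, 0.221, 0.1693]
eef_rot: [0.866, 0.499, -0.0, -0.002]
force: [0.3, -0.0, -0.1]
grip_width: 0.0856
t 11.53 pos [0.4887 0.221  0.1693] yaw 59.89 zaxis [-0.0025  0.0031 -1.    ] F [ 0.29 -0.03 -0.15] M [ 0.04 -0.08 -0.04] w 0.0856 q [ 0.28  0.35 -0.32  0.9   0.    2.38]
tool shift mm [-74.3 208.8  -1.6]
turn deg [-0.21 -0.08 -0.11] shift after turn mm [-74.7 208.6  -0.7]
```

```bash
python3 -m crank '[[-0.007,0.02,0,-0.2,0,0,1],[-0.013,0.037,0,0,0,0,1],[-0.013,0.037,0,0,0,0,1],[-0.013,0.037,0,0,0,0,1],[-0.013,0.036,0,0,0,0,1],[-0.01,0.025,0,0,0,0,1],[-0.003,0.01,0,0,0,0,1],[-0.001,0.004,0,0,0,0,1],[0,0,0,0,0,0,1]]'; python3 -c "
from h import *
to(.632,.052,.06,60)
from rig import eyes
a=eyes.get_image('side')['pixels'][110:250,260:400];b=eyes.get_image('top')['pixels'][180:320,200:340]
cv2.imwrite('pics/s7.png',cv2.resize(np.hstack([a,b]),None,fx=2.8,fy=2.8,interpolation=2))"
```

```text
t: 12.38
position: [0.6249, 0.0481, 0.1453]
eef_rot: [0.865, 0.501, -0.012, -0.008]
force: [-0.0, 0.4, 0.4]
grip_width: 0.0856
t 12.38 pos [0.6249 0.0481 0.1453] yaw 60.19 zaxis [-2.900e-02  6.000e-04 -9.996e-01] F [-0.02  0.37  0.43] M [ 0.09 -0.02 -0.04] w 0.0856 q [-0.04  0.55 -0.07  0.98 -0.    2.05]
tool shift mm [ 8.1  6.4 85.1]
turn deg [-1.46  0.8   0.18] shift after turn mm [ 6.9  4.2 85.3]
```

View pics/s7.png

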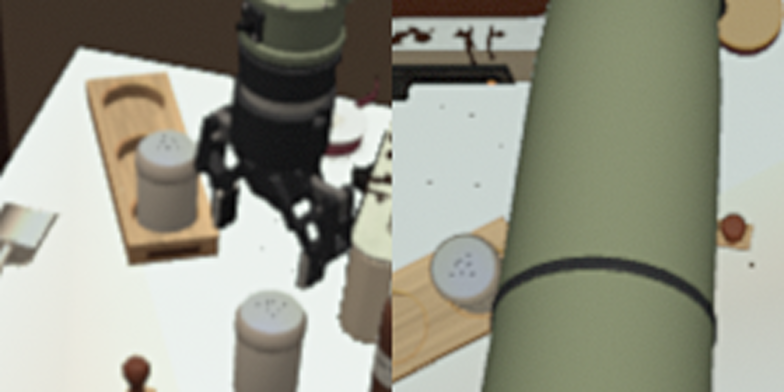

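B stands upright in the near well, and the gripper is just short of A. I'll check B's seat numerically and continue.

```bash
python3 -c "
from h import *
print(ray('top',(226.1,276.4),.107),ray('side',(260+167/2.8,110+148/2.8),.107))"
python3 -m crank '[[0.007,0.004,0,-1.4,0.8,0.2,1],[0,0,0,0,0,0,1],[0,0,0,0,0,0,1]]'; python3 -c "
from h import *
to(.632,.052,.055,60)"
```

```text
[0.48666549 0.22090838 0.107     ] [0.49298282 0.21617433 0.107     ]
t: 12.73
position: [0.6276, 0.0579, 0.1451]
eef_rot: [0.864, 0.503, -0.001, -0.002]
force: [-0.1, 0.5, 0.1]
grip_width: 0.0853
t 12.73 pos [0.6276 0.0579 0.1451] yaw 60.39 zaxis [-0.004   0.0019 -1.    ] F [-0.13  0.53  0.1 ] M [-0.01 -0.01  0.04] w 0.0853 q [-0.03  0.54 -0.09  0.95  0.    2.06]
tool shift mm [-2.9  7.1 90.1]
turn deg [-0.25  0.02  0.39] shift after turn mm [-2.9  6.7 90.1]
```

B's height and centre agree in both views, at (0.487–0.493, 0.216–0.221). Next I'll descend on A.

```bash
python3 -m crank '[[-0.003,0.007,0.005,-0.2,0,0.3,1],[0,0,0.015,0,0,0,1],[0,0,0.01,0,0,0,1],[0,0,0,0,0,0,1]]'; python3 -c "
from h import *
to(.632,.052,.055,60)"
```

```text
t: 13.07
position: [0.6318, 0.0539, 0.1154]
eef_rot: [0.865, 0.503, 0.0, 0.0]
force: [-0.1, -0.9, -0.2]
grip_width: 0.0856
t 13.07 pos [0.6318 0.0539 0.1154] yaw 60.34 zaxis [ 4.e-04 -4.e-04 -1.e+00] F [-0.13 -0.9  -0.23] M [ 0.03  0.07 -0.05] w 0.0856 q [-0.03  0.57 -0.12  0.88 -0.    2.06]
tool shift mm [-1.6  1.1 60.4]
turn deg [0.03 0.01 0.34] shift after turn mm [-1.6  1.1 60.4]
```

```bash
python3 -m crank '[[-0.0015,0.001,0.02,0,0,0.3,1],[0,0,0.02,0,0,0,1],[0,0,0.02,0,0,0,1],[0,0,0.002,0,0,0,1],[0,0,0,0,0,0,1]]'; python3 -c "
from h import *
to(.632,.052,.05,60)"
```

```text
t: 13.48
position: [0.6328, 0.0518, 0.0528]
eef_rot: [0.866, 0.5, 0.0, 0.001]
force: [0.7, 0.1, 0.6]
grip_width: 0.0853
t 13.48 pos [0.6328 0.0518 0.0528] yaw 60.04 zaxis [ 0.0015 -0.001  -1.    ] F [0.74 0.09 0.56] M [-0.02 -0.03  0.  ] w 0.0853 q [-0.03  0.64 -0.18  0.76 -0.    2.06]
tool shift mm [-0.2 -0.8  2.8]
turn deg [0.1  0.01 0.04] shift after turn mm [-0.2 -0.8  2.8]
```

```bash
python3 -m crank '[[0,0,0.005,0,0,0,1],[0,0,0,0,0,0,0],[0,0,0,0,0,0,0],[0,0,0,0,0,0,0],[0,0,0,0,0,0,0],[0,0,0,0,0,0,0],[0,0,0,0,0,0,0],[0,0,0,0,0,0,0]]'; python3 -c "
from h import *
to(.448,.298,.12,60)"
python3 -m crank '[[0,0,-0.01,0,0,0,0],[0,0,-0.025,0,0,0,0],[0,0,-0.035,0,0,0,0],[0,0,-0.035,0,0,0,0],[0,0,-0.01,0,0,0,0],[0,0,0,0,0,0,0],[0,0,0,0,0,0,0],[0,0,0,0,0,0,0]]'; python3 -c "
from h import *
to(.408,.375,.17,60)"
```

```text
t: 14.15
position: [0.6355, 0.0518, 0.0528]
eef_rot: [0.866, 0.5, 0.003, 0.002]
force: [-0.1, -0.3, -1.2]
grip_width: 0.0573
t 14.15 pos [0.6355 0.0518 0.0528] yaw 60.06 zaxis [ 0.0072 -0.0011 -1.    ] F [-0.07 -0.26 -1.22] M [ 0.    0.02 -0.01] w 0.0573 q [-0.03  0.64 -0.18  0.75 -0.    2.06]
tool shift mm [ 119.9 -284.9  -68.8]
turn deg [ 0.39 -0.15  0.06] shift after turn mm [ 119.4 -285.5  -67.2]
t: 14.82
position: [0.633, 0.0518, 0.1745]
eef_rot: [0.866, 0.5, 0.002, 0.002]
force: [0.1, -0.1, -0.7]
grip_width: 0.0575
t 14.82 pos [0.633  0.0518 0.1745] yaw 60.05 zaxis [ 0.0044 -0.0013 -1.    ] F [ 0.09 -0.12 -0.65] M [-0.02 -0.04 -0.01] w 0.0575 q [-0.03  0.52 -0.04  1.   -0.    2.06]
tool shift mm [ 167.6 -356.3    3.1]
turn deg [ 0.26 -0.06  0.05] shift after turn mm [ 167.4 -356.5    4.5]
```

A reads about 1 N, so it is light too and C is confirmed as the heavy one. I'll carry A high to the far well.

```bash
python3 -m crank '[[-0.01,-0.018,-0.02,0,0,0,0],[-0.02,-0.034,-0.02,0,0,0,0],[-0.02,-0.034,-0.01,0,0,0,0],[0.01,-0.02,0,0,0,0,0],[0.026,-0.032,0,0,0,0,0],[0.026,-0.032,0,0,0,0,0],[0.026,-0.032,0,0,0,0,0],[0.026,-0.032,0,0,0,0,0],[0.026,-0.032,0,0,0,0,0],[0.026,-0.032,0,0,0,0,0],[0.02,-0.025,0,0,0,0,0],[0.015,-0.015,0,0,0,0,0],[0.005,-0.005,0,0,0,0,0],[0,0,0,0,0,0,0]]'; python3 -c "
from h import *
to(.408,.375,.1,60)"
```

```text
t: 15.98
position: [0.396, 0.3633, 0.2041]
eef_rot: [0.867, 0.497, -0.014, -0.002]
force: [0.3, 0.1, -0.9]
grip_width: 0.0573
t 15.98 pos [0.396  0.3633 0.2041] yaw 59.67 zaxis [-0.0269 -0.0108 -0.9996] F [ 0.34  0.14 -0.92] M [-0.04 -0.01  0.02] w 0.0573 q [ 0.6   0.34 -0.24  1.02  0.01  2.7 ]
tool shift mm [ 18.6   6.3 103.6]
turn deg [-1.02  1.31 -0.34] shift after turn mm [ 16.2   4.5 104.1]
```

```bash
python3 -m crank '[[0.016,0.0045,0.01,-1,1.3,-0.3,0],[0,0,0.03,0,0,0,0],[0,0,0.03,0,0,0,0],[0,0,0.02,0,0,0,0],[0,0,0,0,0,0,0]]'; python3 -c "
from h import *
to(.408,.375,.091,60)"
```

```text
t: 16.4
position: [0.4094, 0.3698, 0.1084]
eef_rot: [0.867, 0.498, -0.001, 0.002]
force: [-0.2, -1.7, -1.0]
grip_width: 0.0572
t 16.4 pos [0.4094 0.3698 0.1084] yaw 59.77 zaxis [ 3.e-04 -4.e-03 -1.e+00] F [-0.17 -1.72 -1.02] M [-0.11  0.02  0.05] w 0.0572 q [ 0.6   0.44 -0.36  0.77 -0.    2.7 ]
tool shift mm [ 3.9 -3.9 17.3]
turn deg [ 0.13  0.19 -0.23] shift after turn mm [ 3.8 -3.8 17.4]
```

```bash
python3 -m crank '[[0.004,-0.004,0.006,0.1,0.2,-0.2,0],[0,0,0.008,0,0,0,0],[0,0,0,0,0,0,0]]'; python3 -c "
from h import *
to(.408,.375,.091,60)"
```

```text
t: 16.65
position: [0.4087, 0.3724, 0.0932]
eef_rot: [0.867, 0.498, -0.001, 0.001]
force: [-0.2, 0.0, -1.7]
grip_width: 0.0577
t 16.65 pos [0.4087 0.3724 0.0932] yaw 59.74 zaxis [-0.0014 -0.0022 -1.    ] F [-0.16  0.04 -1.71] M [-0.    0.01  0.02] w 0.0577 q [ 0.61  0.46 -0.37  0.74 -0.    2.7 ]
tool shift mm [ 1.9 -1.9  2.2]
turn deg [-0.01  0.15 -0.26] shift after turn mm [ 1.9 -1.9  2.2]
```

```bash
python3 -m crank '[[0.003,-0.002,0.004,0,0.2,-0.2,0],[0,0,0.008,0,0,0,0],[0,0,0.008,0,0,0,0],[0,0,0.005,0,0,0,0]]'; python3 -c "
from h import *
to(.408,.375,.06,60)"
```

```text
t: 16.98
position: [0.4113, 0.3771, 0.0711]
eef_rot: [0.866, 0.499, 0.004, 0.0]
force: [-1.0, -2.8, 0.4]
grip_width: 0.0571
t 16.98 pos [0.4113 0.3771 0.0711] yaw 59.93 zaxis [ 0.0066  0.0035 -1.    ] F [-0.95 -2.77  0.35] M [-0.5   0.28  0.04] w 0.0571 q [ 0.61  0.49 -0.39  0.68 -0.    2.71]
tool shift mm [-3.5 -1.8 11.1]
turn deg [ 0.23 -0.36 -0.07] shift after turn mm [-3.4 -1.8 11.1]
```

```bash
python3 -m crank '[[-0.003,-0.001,0.004,0.2,-0.3,0,0],[0,0,0.005,0,0,0,0],[0,0,0.006,0,0,0,0]]'; python3 -c "
from h import *
to(.408,.375,.06,60)"
```

```text
t: 17.23
position: [0.4083, 0.3775, 0.0585]
eef_rot: [0.866, 0.5, 0.002, -0.003]
force: [-24.5, -7.3, 82.4]
grip_width: 0.0572
t 17.23 pos [0.4083 0.3775 0.0585] yaw 60.02 zaxis [ 0.      0.0069 -1.    ] F [-24.53  -7.25  82.38] M [-1.39  4.85  0.25] w 0.0572 q [ 0.61  0.51 -0.4   0.66  0.01  2.7 ]
tool shift mm [-2.4  1.  -1.5]
turn deg [-0.2  -0.34  0.02] shift after turn mm [-2.4  1.  -1.5]
```

It bottomed hard at 82 N, so I'll ease off before releasing.

```bash
python3 -m crank '[[0,0,-0.003,0,0,0,0]]'; python3 -c "
from h import *
to(.408,.375,.06,60)"
```

```text
t: 17.32
position: [0.408, 0.3782, 0.0624]
eef_rot: [0.866, 0.5, 0.002, -0.004]
force: [0.9, 0.4, -2.5]
grip_width: 0.0573
t 17.32 pos [0.408  0.3782 0.0624] yaw 60.06 zaxis [ 0.      0.0085 -1.    ] F [ 0.9   0.36 -2.48] M [-0.08  0.02  0.03] w 0.0573 q [ 0.61  0.5  -0.4   0.66  0.01  2.7 ]
tool shift mm [-2.8  1.6  2.3]
turn deg [-0.24 -0.42  0.06] shift after turn mm [-2.8  1.6  2.4]
```

```bash
python3 -m crank '[[-0.001,0,0.002,-0.2,-0.4,0,0],[0,0,0,0,0,0,1],[0,0,0,0,0,0,1],[0,0,0,0,0,0,1],[0,0,0,0,0,0,1],[0,0,0,0,0,0,1],[0,0,-0.02,0,0,0,1],[0,0,-0.035,0,0,0,1],[0,0,-0.035,0,0,0,1],[0,0,-0.03,0,0,0,1],[0,0,0,0,0,0,1]]'; python3 -c "
from h import *
to(.430,-.1505,.17,60)"
```

```text
t: 18.23
position: [0.4062, 0.3763, 0.1806]
eef_rot: [0.866, 0.5, -0.003, -0.0]
force: [0.7, 1.0, 0.2]
grip_width: 0.0853
t 18.23 pos [0.4062 0.3763 0.1806] yaw 60.05 zaxis [-0.0059 -0.003  -1.    ] F [0.72 1.03 0.19] M [ 0.02 -0.12 -0.  ] w 0.0853 q [ 0.61  0.38 -0.25  0.95  0.    2.71]
tool shift mm [-444.5  283.6   12.1]
turn deg [-0.21  0.32  0.05] shift after turn mm [-444.3  284.    10.6]
```

```bash
python3 -m crank '[[-0.018,0.012,0,-0.2,0.3,0,1],[-0.032,0.0205,0,0,0,0,1],[-0.032,0.0205,0,0,0,0,1],[-0.032,0.0205,0,0,0,0,1],[-0.032,0.0205,0,0,0,0,1],[-0.032,0.0205,0,0,0,0,1],[-0.032,0.0205,0,0,0,0,1],[-0.032,0.0205,0,0,0,0,1],[-0.032,0.0205,0,0,0,0,1],[-0.032,0.0205,0,0,0,0,1],[-0.032,0.0205,0,0,0,0,1],[-0.032,0.0205,0,0,0,0,1],[-0.032,0.0205,0,0,0,0,1],[-0.025,0.015,0,0,0,0,1],[-0.008,0.005,0,0,0,0,1],[0,0,0,0,0,0,1]]'; python3 -c "
from h import *
to(.430,-.1505,.12,60)
from rig import eyes
a=eyes.get_image('side')['pixels'][110:310,220:390];b=eyes.get_image('top')['pixels'][180:380,140:310]
cv2.imwrite('pics/s8.png',cv2.resize(np.hstack([a,b]),None,fx=2.3,fy=2.3,interpolation=2))"
```

```text
t: 19.57
position: [0.4348, -0.1605, 0.176]
eef_rot: [0.865, 0.502, 0.006, 0.001]
force: [0.4, 0.2, -0.1]
grip_width: 0.0854
t 19.57 pos [ 0.4348 -0.1605  0.176 ] yaw 60.29 zaxis [ 0.0109  0.0043 -0.9999] F [ 0.44  0.17 -0.11] M [0.03 0.   0.03] w 0.0854 q [-0.52  0.21 -0.5   0.85  0.01  1.57]
tool shift mm [ 5.8 -9.5 56. ]
turn deg [ 0.42 -0.53  0.29] shift after turn mm [ 6.3 -9.1 56. ]
```

View pics/s8.png

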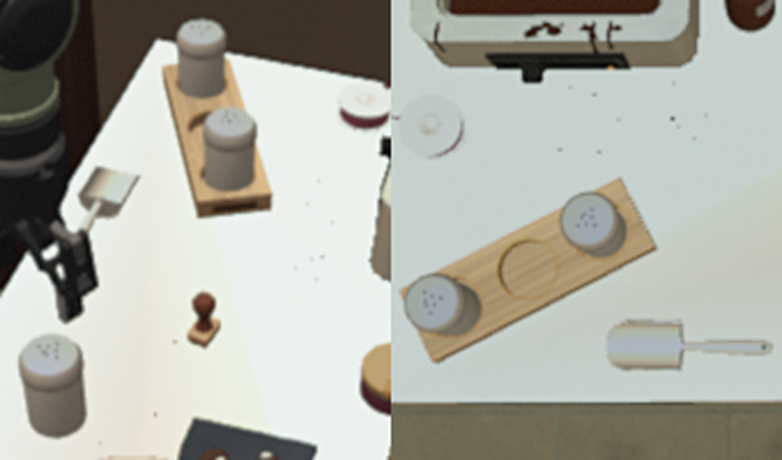

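Both light shakers stand upright in the end wells, the middle well is empty, and C stands below the gripper. I'll check A's seat numerically and descend on C.

```bash
python3 -c "
from h import *
for z in(.107,.117):print(ray('top',(158.3,311.7),z),ray('side',(307.8,125.7),z))
print('C',ray('side',(241.7,265.7),.097))"
python3 -m crank '[[0.006,-0.009,0.01,0.4,-0.5,0.3,1],[0,0,0.025,0,0,0,1],[0,0,0.02,0,0,0,1],[0,0,0,0,0,0,1]]'; python3 -c "
from h import *
to(.430,-.1505,.05,60)"
```

```text
[0.40457092 0.37551124 0.107     ] [0.41408265 0.36289075 0.107     ]
[0.4036333  0.37267255 0.117     ] [0.41863008 0.34883088 0.117     ]
C [ 0.43592607 -0.15851282  0.097     ]
t: 20.0
position: [0.4299, -0.1413, 0.1203]
eef_rot: [0.863, 0.505, 0.001, -0.001]
force: [-0.4, 0.5, 0.2]
grip_width: 0.0851
t 20.0 pos [ 0.4299 -0.1413  0.1203] yaw 60.62 zaxis [ 0.0015  0.003  -1.    ] F [-0.36  0.53  0.16] M [0.01 0.03 0.02] w 0.0851 q [-0.48  0.26 -0.6   0.71  0.    1.6 ]
tool shift mm [-8.2  4.6 70.3]
turn deg [-0.01 -0.19  0.62] shift after turn mm [-7.9  4.7 70.3]
```

```bash
python3 -m crank '[[-0.009,0.005,0.01,0,-0.2,0.5,1],[0,0,0.01,0,0,0,1],[0,0,0,0,0,0,1]]'; python3 -c "
from h import *
to(.431,-.1515,.05,60)"
```

```text
t: 20.25
position: [0.4295, -0.1462, 0.1003]
eef_rot: [0.864, 0.504, -0.0, -0.002]
force: [-0.1, 0.6, -0.3]
grip_width: 0.0858
t 20.25 pos [ 0.4295 -0.1462  0.1003] yaw 60.56 zaxis [-0.0018  0.0024 -1.    ] F [-0.08  0.58 -0.32] M [ 0.02  0.04 -0.  ] w 0.0858 q [-0.49  0.3  -0.62  0.66  0.    1.59]
tool shift mm [-3.9  4.1 50.3]
turn deg [-0.16 -0.07  0.56] shift after turn mm [-3.8  4.  50.3]
```

```bash
python3 -m crank '[[-0.005,0.005,0.01,-0.1,0,0.5,1],[0,0,0.02,0,0,0,1],[0,0,0.018,0,0,0,1],[0,0,0.002,0,0,0,1],[0,0,0,0,0,0,1]]'; python3 -c "
from h import *
to(.431,-.1515,.05,60)"
```

```text
t: 20.67
position: [0.4343, -0.1495, 0.0529]
eef_rot: [0.864, 0.503, 0.002, 0.0]
force: [-0.4, -0.3, 0.3]
grip_width: 0.0856
t 20.67 pos [ 0.4343 -0.1495  0.0529] yaw 60.42 zaxis [ 0.0045  0.0015 -1.    ] F [-0.36 -0.29  0.34] M [ 0.01  0.03 -0.03] w 0.0856 q [-0.49  0.38 -0.66  0.53  0.    1.59]
tool shift mm [-3.3 -1.9  2.9]
turn deg [ 0.18 -0.2   0.42] shift after turn mm [-3.3 -1.8  2.9]
```

```bash
python3 -m crank '[[-0.003,-0.002,0.004,0.2,-0.2,0.4,1],[0,0,0,0,0,0,0],[0,0,0,0,0,0,0],[0,0,0,0,0,0,0],[0,0,0,0,0,0,0],[0,0,0,0,0,0,0],[0,0,0,0,0,0,0],[0,0,0,0,0,0,0]]'; python3 -c "
from h import *
to(.624,-.238,.233,60)"
python3 -m crank '[[0,0,-0.01,0,0,0,0],[0,0,-0.025,0,0,0,0],[0,0,-0.035,0,0,0,0],[0,0,-0.035,0,0,0,0],[0,0,-0.035,0,0,0,0],[0,0,-0.03,0,0,0,0],[0,0,-0.015,0,0,0,0],[0,0,0,0,0,0,0]]';python3 -c "
from h import *
to(.624,-.238,.233,60)"
```

```text
t: 21.33
position: [0.4312, -0.1503, 0.0524]
eef_rot: [0.866, 0.501, 0.0, 0.0]
force: [0.1, -0.1, -5.0]
grip_width: 0.0573
t 21.33 pos [ 0.4312 -0.1503  0.0524] yaw 60.07 zaxis [ 7.e-04 -4.e-04 -1.e+00] F [ 0.14 -0.05 -5.04] M [-0.03  0.07  0.09] w 0.0573 q [-0.5   0.37 -0.66  0.53  0.    1.6 ]
tool shift mm [  20.2  211.  -180.4]
turn deg [ 0.05 -0.    0.07] shift after turn mm [  20.5  210.8 -180.6]
t: 22.0
position: [0.4269, -0.1484, 0.2417]
eef_rot: [0.866, 0.5, -0.003, -0.005]
force: [-0.5, -1.0, -4.9]
grip_width: 0.0575
t 22.0 pos [ 0.4269 -0.1484  0.2417] yaw 60.02 zaxis [-0.0102  0.0056 -0.9999] F [-0.52 -1.03 -4.87] M [-0.08 -0.09  0.02] w 0.0575 q [-0.5   0.15 -0.4   1.03  0.    1.6 ]
tool shift mm [ 20.9 215.6   6.2]
turn deg [-0.67  0.01  0.02] shift after turn mm [ 20.9 215.5   8.7]
```

```bash
python3 -m crank '[[0.002,0.02,0,-0.6,0,0,0],[0.003,0.035,0,0,0,0,0],[0.003,0.035,0,0,0,0,0],[0.003,0.035,0,0,0,0,0],[0.003,0.035,0,0,0,0,0],[0.003,0.03,0,0,0,0,0],[0.002,0.015,0,0,0,0,0],[0.001,0.005,0,0,0,0,0],[0,0,0,0,0,0,0],[0,0,0,0,0,0,0]]';python3 -c "
from h import *
to(.624,-.238,.233,60)"
```

```text
t: 22.83
position: [0.619, -0.2358, 0.2207]
eef_rot: [0.866, 0.5, -0.006, -0.01]
force: [-0.0, 0.4, -5.2]
grip_width: 0.0579
t 22.83 pos [ 0.619  -0.2358  0.2207] yaw 59.98 zaxis [-0.0209  0.0105 -0.9997] F [-0.01  0.43 -5.21] M [-0.05 -0.05  0.  ] w 0.0579 q [-0.48  0.56  0.15  1.18 -0.    1.62]
tool shift mm [  0.6   5.2 -12.4]
turn deg [-1.34  0.08 -0.02] shift after turn mm [  0.6   5.4 -12.3]
```

```bash
python3 -m crank '[[0,0.005,-0.012,-1.3,0,0,0],[0,0,0,0,0,0,0],[0,0,0,0,0,0,0]]';python3 -c "
from h import *
to(.624,-.238,.233,60)
from rig import eyes
a=eyes.get_image('side')['pixels'];cv2.imwrite('pics/s9.png',a)"
```

```text
t: 23.08
position: [0.6203, -0.2368, 0.2316]
eef_rot: [0.866, 0.5, -0.002, -0.002]
force: [-0.6, 0.1, -5.3]
grip_width: 0.0572
t 23.08 pos [ 0.6203 -0.2368  0.2316] yaw 59.99 zaxis [-4.9e-03  8.0e-04 -1.0e+00] F [-0.57  0.07 -5.32] M [0.02 0.01 0.  ] w 0.0572 q [-0.48  0.55  0.15  1.18 -0.    1.62]
tool shift mm [ 0.8  3.8 -1.4]
turn deg [-0.27  0.1  -0.01] shift after turn mm [ 0.8  3.8 -1.4]
```

View pics/s9.png

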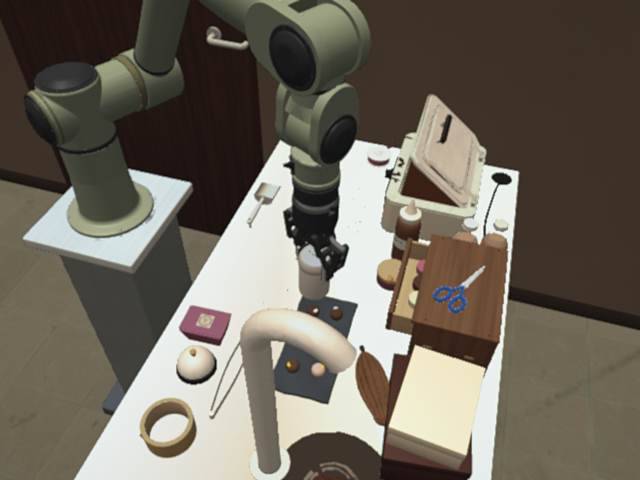

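The held shaker hangs upright over the slate, with its underside at about (314,294). I'll make a final small correction, check that it is still, and sign off.

```bash
python3 -m crank '[[0.001,0.004,-0.001,-0.3,0,0,0],[0,0,0,0,0,0,0],[0,0,0,0,0,0,0],[0,0,0,0,0,0,0]]';python3 -c "
from h import *
from rig import get_obs
for z in(.17,.18,.19):print(z,proj('side',(.621,-.237,z)),ray('side',(314,294),z))
to(.624,-.238,.233,60);print(get_obs()['joint_vel'].round(4))"
```

```text
t: 23.47
position: [0.6247, -0.2379, 0.2363]
eef_rot: [0.866, 0.5, 0.001, 0.003]
force: [0.7, 0.9, -4.8]
grip_width: 0.0574
0.17 [314.44368512 292.33043558] [ 0.62140556 -0.24103867  0.17      ]
0.18 [314.48864814 288.91323869] [ 0.62374631 -0.24873378  0.18      ]
0.19 [314.53424266 285.44804818] [ 0.62608706 -0.2564289   0.19      ]
t 23.47 pos [ 0.6247 -0.2379  0.2363] yaw 60.0 zaxis [ 0.0047 -0.0045 -1.    ] F [ 0.73  0.9  -4.79] M [-0.03 -0.02  0.05] w 0.0574 q [-0.47  0.55  0.16  1.18 -0.    1.62]
tool shift mm [-0.4 -0.6  3.3]
turn deg [ 0.36  0.09 -0.  ] shift after turn mm [-0.4 -0.6  3.3]
[ 0.0001 -0.0038 -0.0015  0.0025 -0.0004  0.0012]
```

```bash
python3 -c "
from rig import ctrl
print(ctrl.sign_off())"
```

```text
the job is handed in; nothing more can be done
None
```

I lifted all three shakers and C was the filled one, reading about 5 N against about 1.4 N for B and 1 N for A. B and A are upright and released in the two end wells. C is held over the middle of the slate, and the job is handed in at about 23.5 s.

**Final hold:** The tool was at (0.625, -0.238), within 1 mm of the measured slate centre, about 0.4° off vertical and with joint speeds near zero. From the tool height, C's underside is about 15 cm above the truffles. The side image puts it roughly 1 cm lower or off by a similar amount sideways; that view read slightly off in the same direction throughout.

**Checks that were not clean:**
- **First grip on C:** It was too high on the cap, so I opened and regripped lower. C stayed upright and within about 3 mm of where it was.
- **Seating A:** It bottomed in the well with a brief 82 N at the wrist, under the 120 N limit. I eased off before releasing it.
- **A's position:** The two camera views disagree by about 1.5 cm on A in the far well. Both views show it upright, and the mismatch gets worse if I assume it is raised, so I take it as fully down.

I saw no contact with the slate, the truffles or the other things on the counter. There was no top view at the end, and I did not measure whether the other things had moved.

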